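Build the burger and hold the game's reset

ROBOT

A 7-joint arm with a two-finger parallel gripper is mounted at the origin on the work surface. World frame = base frame: x ahead of the robot, y to its left, z up, the work surface at z = 0. Lengths are in m, angles in rad, forces in N, time in s.
With the tool pointing down it reaches from about 0.425 to 0.925 m from the base axis. Payload 6.8 kg.
Tool frame: the origin (TCP) lies between the finger pads; the fingertips stand manip.nose_length ahead of it and the grasp point (between the pads) lies 2 mm behind it (manip.nose_length is the distance from the TCP to the fingertips, in m); z points along the fingers, y is the line along which they close (so a half turn about z gives the same grasp; the last joint's range is limited). The gripper opens to 85 mm and grips with 20 to 120 N. Pads are 22 mm wide; open, the fingers measure 114 mm over their backs; the gripper's body (76 mm by 85 mm) begins 54 mm behind the grasp point. The pads swing forward as they close: fully open they stand 13 mm farther back than shut.
Start: joints at [-1.432, 0.477, 0.022, 1.555, -0.011, 1.109, -0.083], TCP at [0.165, 0.655, 0.248] pointing down, gripper open.
Joint ranges: [-2.96, 2.96], [-0.34, 2.1], [-1.41, 1.46], [0.24, 2.44], [-1.37, 4.51], [0.17, 1.92], [-2.96, 2.96]. Speed limits (rad/s): [2.39, 2.39, 3.14, 3.14, 3.14, 3.14, 3.14].

INTERFACE

Orientations are given as a rotation vector (axis times angle).
In Python, from plant import manip gives the robot as it stands.
- The arm moves only by the tool send_rows, never from a script. Its argument "moves" is a list of rows, each an object of numbers: "x", "y", "z": the shift along the world's x, y, z in m; "wx", "wy", "wz": the turn, a rotation vector about the world's x, y, z in degrees; "fingers": the opening in per cent of the stroke, from 0 (shut) to 100 (fully open). In form: [{"x": .., "y": .., "z": .., "wx": .., "wy": .., "wz": .., "fingers": ..}, ...]. A call has 1 to 10 rows; each row shifts and turns the commanded pose from where the row before left it; what a row does not reach is not made up. A row lasts 1/10 s, in which the tool goes at most 50 mm and 8.59 degrees, less where a joint would pass 70% of its speed; a pose out of reach is approached as far as the arm can. A call with a gripper value outside its range is refused whole. The fingers move at their own pace and stop on an object; the grip force is fixed at half the most. Time passes only in rows, so rows that do not move let the fingers close. It gives the time, the measured TCP pose, the force, the opening and the grip force at its end, in the units of the state.
- manip.sense(): the state, without advancing time (a new reading comes with each control period).
- manip.read_camera(name): name is "scene" or "top" or "wrist"; returns the picture (384x512x3 uint8, red, green, blue); there is no depth.
- manip.camera_params(name): a dict with "vfov" (degrees; the focal length in pixels is half the picture's height over the tangent of half this angle, whatever the lens; pixels are square), "cx", "cy" (the principal point, pixels), "position" and "orientation" of the camera in the world. Camera axes: x right, y up, looking along -z (the intrinsics and any distortion apply to the point x, -y, -z); pixel columns grow to the right and rows downward; lengths in m; the calibration is good to about 2 mm. A picture is of the moment at which its call begins: read the wrist's pose just before it. camera_params takes no time and is no camera call; for the wrist camera it gives the pose at the moment of the call.
- manip.sign_off(): hands the job in; it is judged then, once.
The state is a dict: "clock": time; "q": joint angles; "qd": joint speeds; "joint_efforts": joint torques, N m; "eef_pos": TCP position; "orientation": TCP orientation; "ft_force": force on the tool from outside, world axes, zero at the start; "ft_torque": the same for the moment, N m; "opening": finger opening in m; "gripper_force": force on a finger pad.
Only numpy, scipy, OpenCV 4.12 (cv2) and the standard library are available. Lean on these libraries where they do the work, as an engineer would, in place of code of your own. Each camera call takes 0.05 s, during which the arm holds its last target. There are 200 camera calls.

TASK

Set the burger game up for the next guests: lay the brown patty and then the sesame bun top on the bun bottom, all centred on the plate and let go. Then draw the orange stylus from its stand, reach it through the yellow-ringed hole in the console and press the red reset button fully down; finish while still gripping the stylus and holding the button down. Leave the tomato slice and everything else on the table where it is.

Things in the scene. Friction and masses are not known exactly. Their poses are not given: they have to be found in the camera images.
- plate: white round plate, 124 mm across and 10 mm thick, flat top with a pale green middle, fixed to the table; origin at the centre of its underside, z up
- bun_bottom: tan plain toy disc, 56 mm across, 18 mm thick, loose, already lying within a few mm of the plate's centre; origin at the centre of its underside
- patty: dark brown toy disc, 56 mm across, 14 mm thick, about 30 g, lying flat on the table left of the plate; origin at the centre of its underside
- bun_top: tan toy disc with white sesame dots and a slightly domed top, 56 mm across, 20 mm thick in the middle, upright side wall about 14 mm high, about 30 g, flat on the table left of the plate; origin at the centre of its flat underside
- tomato: red toy disc, 56 mm across, 10 mm thick, flat on the table among the other discs; not wanted; origin at the centre of its underside
- console: teal game console, 120 mm (own x) by 140 mm (own y) by 50 mm high, fixed to the table, flat top with a 5 mm high blue pad (34 mm across, fixed, does nothing), printed lights and the hole; origin at the centre of its underside; yaw turns up to 0.3 rad either way
- hole (a point): centre of the mouth of the yellow-ringed round hole in the console's flat top, 50 mm above the table; hole 18 mm wide, straight down, 36 mm deep; the red button's top (15 mm across) lies 22 mm below this point
- reset_button (a joint): red spring button in the hole: 0 up, 0.006 m fully down, moves straight down, 1.5 N to start moving, 5 N at full travel; springs back when let go
- stand: grey block 50 x 50 x 55 mm, fixed to the table, with a 12 mm wide, 53 mm deep hole in its top in which the stylus stands; origin at the centre of its underside
- stylus: stylus standing upright in the stand: steel shaft 8 mm across and 50 mm long below, round orange handle 20 mm across and 50 mm long above, whose shoulder rests on the stand's top (55 mm above the table); about 50 g; origin at the tip of the shaft, z along it to the handle (handle from 50 to 100 mm above the origin)
- stylus_grip (a point): point on the stylus's axis in the handle, 82 mm from its tip, a good place to grip
- pawn_blue: blue game pawn, 24 mm across, 36 mm high, bystander; origin at its underside
- pawn_yellow: yellow game pawn, 24 mm across, 36 mm high, bystander; origin at its underside
- die: white die, 18 mm, bystander; origin at its underside
- mug: blue mug, 80 mm across, 90 mm high, bystander; origin at its underside
- tin: navy and yellow card tin, 92 x 67 x 31 mm, bystander; origin at its underside
- deck: deck of cards with a red top, 90 x 64 x 22 mm, bystander; origin at its underside

How it is judged:
On the way, in this order (a step that is already met when the one before it is completed fails the run):
1. the patty lies flat and let go on the bun bottom, centred on the plate (horizontal distance between each of bun_bottom, patty and plate below 0.01 m and height (world z) of bun_bottom below 0.014 m and z of patty in the frame of bun_bottom between 0.0155 and 0.0205 m and angle between patty's own z axis and vertical below 0.12 rad and contact force between the fingers and patty below 0.05 N and linear speed of patty below 0.02 m/s), for 0.2 s.
2. the sesame bun top lies flat and let go on the patty, centred on the plate (all of step 1 and horizontal distance between bun_top and plate below 0.01 m and z of bun_top in the frame of patty between 0.0115 and 0.0165 m and angle between bun_top's own z axis and vertical below 0.12 rad and contact force between the fingers and bun_top below 0.05 N and linear speed of bun_top below 0.02 m/s), for 0.2 s.
At the end, for the whole second after the job is handed in: Bun bottom, patty and bun top lie flat in that order, each within 10 mm of the plate's centre, let go; the reset button is over 4.5 of its 6 mm down, pressed with over 2 N by the stylus, whose handle the fingers grip at its sides with over 3 N (all of step 2 and value of joint reset_button above 0.0045 m and contact force between stylus and console above 2 N and contact force between the fingers and stylus above 3 N and z of the grasp point in the frame of stylus below 0.112 m); the arm keeps its last pose, push and grip.
It fails at once if the tomato slice is moved by more than 30 mm (distance of tomato from where it was at the start of the episode above 0.03 m).
It fails at once if a pawn, the die, the mug, the tin or the deck is moved by more than 30 mm (distance of any of pawn_blue, pawn_yellow, die, mug, tin, deck from where it was at the start of the episode above 0.03 m).
It also fails if it takes over 58 s, if anything falls off the work surface, if the arm or the gripper's body presses on something with over 40 N, if the wrist force passes 120 N, or if a joint passes its speed limit or range.

## Working session

There is one attempt and no reset: what is moved stays moved. The work goes in short steps, Python scripts to look and compute and a tool call to move; the robot and the scene stay as the last step left them, time stands still between calls to the robot, and variables do not carry over. Pictures are saved under pics/ and viewed, at most 10 in all, crops included, and the job is handed in when it is done.

Besides the shell and the picture viewer there is one more tool, called in YAML: its name, and indented under it one key for each argument. send_rows: Moves the arm, as the interface text tells. Its arguments: {"type":"object","properties":{"moves":{"type":"array"}},"required":["moves"]}

```bash
ls; mkdir -p pics; python3 - <<'E'
from plant import manip
import cv2,numpy as np
s=manip.sense();print(s);print(manip.nose_length)
a=[]
for n in("scene","top"):
    im=manip.read_camera(n);print(n,manip.camera_params(n));cv2.imwrite(f"pics/{n}0.png",im[:,:,::-1])
print(manip.camera_params("wrist"))
E
```

```text
pics
{'clock': 0.0, 'q': array([-1.4320665 ,  0.47778657,  0.02234808,  1.55643944, -0.01151081,
        1.10930979, -0.08307008]), 'qd': array([-0.00128726,  0.00208743,  0.00048006, -0.00065201,  0.00277213,
       -0.00149699, -0.00140254]), 'joint_efforts': array([ 1.85902776e-03, -5.96444857e+01,  1.60816435e+00, -2.81184822e+01,
        1.22769971e-02,  9.44226631e-03,  3.81025473e-05]), 'eef_pos': array([0.1648011 , 0.65399723, 0.24734   ]), 'orientation': array([-3.86662594e-01, -3.11760972e+00,  2.84689050e-03]), 'ft_force': array([-0.64504686,  0.68795305,  0.86230351]), 'ft_torque': array([0.01421251, 0.01301733, 0.02348847]), 'gripper_force': 0.0, 'opening': 0.08541686794696127}
0.017
scene {'vfov': 56.15819861854924, 'cx': 253.85279702432967, 'cy': 189.27954909798893, 'position': array([0.92292145, 0.52944709, 0.79234175]), 'orientation': array([0.26887654, 0.91184368, 2.40888688])}
top {'vfov': 55.74393609942613, 'cx': 256.32335374917017, 'cy': 190.5758286544855, 'position': array([ 0.36920091, -0.00551159,  0.98227001]), 'orientation': array([ 0.1829192 , -0.19511957, -1.64617989])}
{'vfov': 69.0821291134509, 'cx': 257.0545882763895, 'cy': 191.92601165098318, 'position': array([0.09838716, 0.67001299, 0.37291869]), 'orientation': array([-0.2319639 , -0.17923303,  1.31507462])}
```

View pics/top0.png

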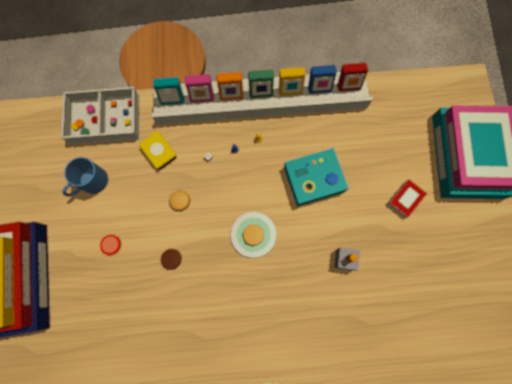

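View pics/scene0.png

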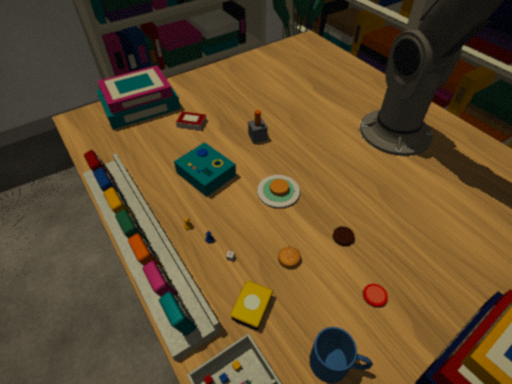

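Top view: tomato (110,245), patty (171,259), bun top (179,200), plate (253,235), console (316,178) with its hole at (309,186), stand and stylus (348,259). The scene view shows the same layout.

```bash
cat > h.py <<'E'
import numpy as np,cv2
from scipy.spatial.transform import Rotation as R
from plant import manip
def ray(p,uv):
    f=192/np.tan(np.radians(p["vfov"]/2)); uv=np.atleast_2d(uv).astype(float)
    d=np.c_[(uv[:,0]-p["cx"])/f,-(uv[:,1]-p["cy"])/f,-np.ones(len(uv))]
    return R.from_rotvec(p["orientation"]).apply(d)
def onz(p,uv,z):
    d=ray(p,uv);o=np.array(p["position"]);return o+d*((z-o[2])/d[:,2])[:,None]
def proj(p,X):
    f=192/np.tan(np.radians(p["vfov"]/2))
    c=R.from_rotvec(p["orientation"]).inv().apply(np.atleast_2d(X)-p["position"])
    return np.c_[p["cx"]+f*c[:,0]/-c[:,2],p["cy"]+f*c[:,1]/c[:,2]]
def hsv(im): return cv2.cvtColor(im,cv2.COLOR_RGB2HSV)
def blob(im,lo,hi,near,rad=40):
    m=cv2.inRange(hsv(im),np.array(lo),np.array(hi))
    k=np.zeros_like(m);cv2.circle(k,tuple(int(round(a)) for a in near),rad,255,-1);m&=k
    cs,_=cv2.findContours(m,cv2.RETR_EXTERNAL,cv2.CHAIN_APPROX_NONE)
    return max(cs,key=cv2.contourArea)
def circ(p,c,z):
    """contour pixels -> world on plane z -> circle centre, diameter"""
    P=onz(p,cv2.convexHull(c)[:,0,:],z)[:,:2]
    (x,y),r=cv2.minEnclosingCircle((P*1000).astype(np.float32))
    A=np.c_[2*P,np.ones(len(P))];s=np.linalg.lstsq(A,(P**2).sum(1),rcond=None)[0]
    return s[:2].round(4),round(2*np.sqrt(s[2]+s[0]**2+s[1]**2),4)
E
python3 - <<'E'
from h import *
im=cv2.imread("pics/top0.png")[:,:,::-1].copy();p=manip.camera_params("top")
H=hsv(im)
for n,u in dict(tom=(110,245),patty=(171,259),top=(179,200),plate=(235,220),green=(240,248),bun=(253,235),con=(295,195),ring=(305,191),sty=(353,257),stand=(341,262),table=(200,300),pad=(332,179)).items(): print(n,H[u[1],u[0]])
for n,u,z in(("tom",(110,245),.01),("patty",(171,259),.014),("bt",(179,200),.014),("plate",(253,235),.01),("hole",(309,186),.05),("pad",(332,179),.055),("styl",(353,257),.105),("mug",(91,176),.09),("deck",(408,198),.022),("tin",(158,151),.031),("die",(208,157),.018),("pb",(235,148),.03),("py",(258,138),.03)): print(n,onz(p,u,z)[0].round(3))
E
```

```text
tom [  9 169 202]
patty [ 11 205  91]
top [ 18 168 204]
plate [ 18  83 190]
green [ 24  38 202]
bun [ 20 169 204]
con [ 86 189  89]
ring [ 47  75 166]
sty [ 19 247 203]
stand [15 40 89]
table [ 18 133 197]
pad [106 166 157]
tom [0.489 0.378 0.01 ]
patty [0.438 0.216 0.014]
bt [0.595 0.19  0.014]
plate [ 0.483 -0.004  0.01 ]
hole [ 0.596 -0.162  0.05 ]
pad [ 0.608 -0.224  0.055]
styl [ 0.4   -0.237  0.105]
mug [0.659 0.396 0.09 ]
deck [ 0.546 -0.43   0.022]
tin [0.735 0.239 0.031]
die [0.71  0.104 0.018]
pb [0.726 0.026 0.03 ]
py [ 0.75 -0.04  0.03]
```

send_rows:
  moves:
    - {"z":0.03}
    - {"z":0.03}
    - {"x":0.025,"y":-0.04}
    - {"x":0.025,"y":-0.04}
    - {"x":0.025,"y":-0.04}
    - {"x":0.025,"y":-0.04}
    - {"x":0.025,"y":-0.04}
    - {"x":0.025,"y":-0.04}
    - {"x":0.025,"y":-0.04}
    - {"x":0.025,"y":-0.04}

```text
validation failed for argument at $.mo...
```

send_rows:
  moves:
    - {"x":0.025,"y":-0.04}
    - {"x":0.025,"y":-0.04}
    - {"x":0.015,"y":-0.03,"z":-0.04}
    - {"z":-0.02}
    - {}
    - {}

```text
validation failed for argument at $.mo...
```

```bash
python3 - <<'E'
from h import *
s=manip.sense();print(s["eef_pos"],R.from_rotvec(s["orientation"]).as_matrix().round(3))
p=manip.camera_params("wrist");im=manip.read_camera("wrist");cv2.imwrite("pics/w1.png",im[:,:,::-1])
import json;json.dump({k:np.array(v).tolist() for k,v in p.items()},open("w1.json","w"))
print(onz(p,(256,192),0),p["position"])
print(proj(p,[[.438,.216,.014],[.595,.19,.014],[.489,.378,.01],[.483,-.004,.01]]).round(0))
E
```

```text
[0.16477359 0.65404906 0.24742187] [[-0.97   0.244 -0.   ]
 [ 0.244  0.97  -0.002]
 [-0.    -0.002 -1.   ]]
[[0.19900313 0.64269765 0.        ]] [0.09838716 0.67001299 0.37291869]
[[ 43. 389.]
 [ 68. 456.]
 [146. 391.]
 [-58. 429.]]
```

View pics/w1.png

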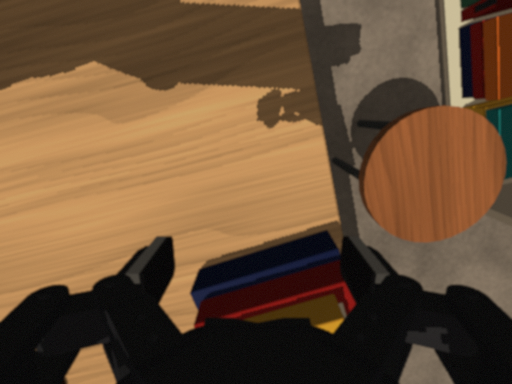

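The wrist view shows the fingers at the bottom (rows 240–380), the books just ahead and the table edge. The rows need every key.

send_rows:
  moves:
    - {"x":0,"y":0,"z":0.03,"wx":0,"wy":0,"wz":0,"fingers":100}
    - {"x":0,"y":0,"z":0.03,"wx":0,"wy":0,"wz":0,"fingers":100}
    - {"x":0.025,"y":-0.04,"z":0,"wx":0,"wy":0,"wz":0,"fingers":100}
    - {"x":0.025,"y":-0.04,"z":0,"wx":0,"wy":0,"wz":0,"fingers":100}
    - {"x":0.025,"y":-0.04,"z":0,"wx":0,"wy":0,"wz":0,"fingers":100}
    - {"x":0.025,"y":-0.04,"z":0,"wx":0,"wy":0,"wz":0,"fingers":100}
    - {"x":0.025,"y":-0.04,"z":0,"wx":0,"wy":0,"wz":0,"fingers":100}
    - {"x":0.025,"y":-0.04,"z":0,"wx":0,"wy":0,"wz":0,"fingers":100}
    - {"x":0.025,"y":-0.04,"z":0,"wx":0,"wy":0,"wz":0,"fingers":100}
    - {"x":0.025,"y":-0.04,"z":0,"wx":0,"wy":0,"wz":0,"fingers":100}

```text
clock: 1.15
eef_pos: [0.3655, 0.3326, 0.3083]
orientation: [-0.387, -3.118, -0.0]
ft_force: [1.1, 0.4, -0.0]
opening: 0.0855
gripper_force: 0.0
```

send_rows:
  moves:
    - {"x":0.025,"y":-0.04,"z":0,"wx":0,"wy":0,"wz":0,"fingers":100}
    - {"x":0.025,"y":-0.04,"z":0,"wx":0,"wy":0,"wz":0,"fingers":100}
    - {"x":0.025,"y":-0.03,"z":-0.03,"wx":0,"wy":0,"wz":0,"fingers":100}
    - {"x":0,"y":0,"z":-0.02,"wx":0,"wy":0,"wz":0,"fingers":100}
    - {"x":0,"y":0,"z":0,"wx":0,"wy":0,"wz":0,"fingers":100}
    - {"x":0,"y":0,"z":0,"wx":0,"wy":0,"wz":0,"fingers":100}

```text
clock: 1.75
eef_pos: [0.4395, 0.2251, 0.2585]
orientation: [-0.385, -3.117, 0.0]
ft_force: [0.2, 0.3, 0.7]
opening: 0.0851
gripper_force: 0.0
```

```bash
python3 - <<'E'
from h import *
s=manip.sense();print(s["clock"],s["eef_pos"],R.from_rotvec(s["orientation"]).as_matrix().round(3))
p=manip.camera_params("wrist");im=manip.read_camera("wrist");cv2.imwrite("pics/w2.png",im[:,:,::-1])
print(proj(p,[[.438,.216,.014],[.595,.19,.014],[.489,.378,.01],[.483,-.004,.01],s["eef_pos"]]).round(0))
E
```

```text
1.75 [0.43951716 0.22512665 0.25848255] [[-0.97   0.243 -0.001]
 [ 0.243  0.97  -0.   ]
 [ 0.001 -0.    -1.   ]]
[[251. 168.]
 [260. 272.]
 [375. 174.]
 [112. 233.]
 [259. 256.]]
```

View pics/w2.png

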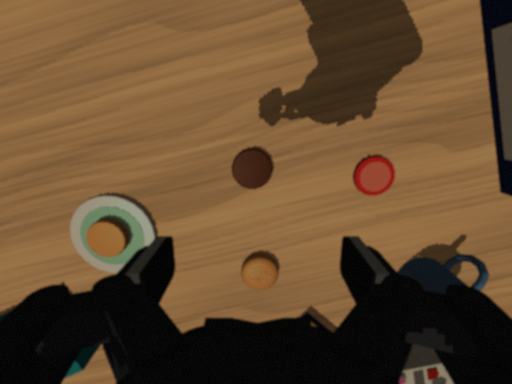

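Wrist view: patty (252,168), bun top (260,270), tomato (374,175), plate (112,233), bun bottom (106,239). All match the estimates.

```bash
python3 - <<'E'
from h import *
p=manip.camera_params("wrist");im=cv2.imread("pics/w2.png")[:,:,::-1].copy();H=hsv(im)
for u in((252,168),(260,270),(106,239),(85,250),(112,205),(200,200)):print(u,H[u[1],u[0]])
for n,u,lo,hi,z,r in(("patty",(252,168),(0,60,10),(15,255,95),.014,32),("bt",(260,270),(8,150,120),(17,255,255),.014,26),("bun",(106,239),(8,110,100),(18,255,255),.028,26),("green",(112,233),(45,20,80),(85,255,255),.01,44),("plate",(112,233),(0,0,120),(179,90,255),.01,50)):
    try:
        c=blob(im,lo,hi,u,r);print(n,len(c),cv2.boundingRect(c),*circ(p,c,z))
    except Exception as e: print(n,e)
E
```

```text
(252, 168) [  9 164  67]
(260, 270) [ 15 162 146]
(106, 239) [ 16 168 152]
(85, 250) [ 23  50 149]
(112, 205) [ 31  39 149]
(200, 200) [ 15 139 130]
patty 120 (232, 146, 42, 43) [0.4392 0.2188] 0.0565
bt 95 (241, 259, 37, 31) [0.6001 0.1877] 0.0527
bun 102 (86, 222, 39, 35) [ 0.4847 -0.0041] 0.053
green 166 (81, 207, 63, 57) [ 0.488  -0.0049] 0.0905
plate 216 (70, 196, 84, 77) [ 0.4869 -0.0054] 0.1204
```

send_rows:
  moves:
    - {"x":0,"y":-0.007,"z":-0.045,"wx":0,"wy":0,"wz":0,"fingers":78}
    - {"x":0,"y":0,"z":-0.045,"wx":0,"wy":0,"wz":0,"fingers":78}
    - {"x":0,"y":0,"z":-0.045,"wx":0,"wy":0,"wz":0,"fingers":78}
    - {"x":0,"y":0,"z":-0.045,"wx":0,"wy":0,"wz":0,"fingers":78}
    - {"x":0,"y":0,"z":-0.025,"wx":0,"wy":0,"wz":0,"fingers":78}
    - {"x":0,"y":0,"z":-0.01,"wx":0,"wy":0,"wz":0,"fingers":78}
    - {"x":0,"y":0,"z":-0.01,"wx":0,"wy":0,"wz":0,"fingers":78}
    - {"x":0,"y":0,"z":-0.008,"wx":0,"wy":0,"wz":0,"fingers":78}
    - {"x":0,"y":0,"z":0,"wx":0,"wy":0,"wz":0,"fingers":78}

```text
clock: 2.7
eef_pos: [0.4402, 0.2181, 0.0256]
orientation: [0.386, 3.117, 0.001]
ft_force: [-0.1, -0.1, 0.1]
opening: 0.0667
gripper_force: 0.0
```

```bash
python3 - <<'E'
from h import *
s=manip.sense();print(s["eef_pos"],s["ft_force"],s["opening"],manip.nose_length)
im=manip.read_camera("wrist");b=manip.read_camera("scene")
b=cv2.resize(b[180:300,280:410],None,fx=3,fy=3)
cv2.imwrite("pics/w3.png",np.hstack([im[:360,60:440],b[:360]])[:,:,::-1])
E
```

```text
[0.44019172 0.21807052 0.02555347] [-0.07356265 -0.11700997  0.06089518] 0.0667081607573993 0.017
```

View pics/w3.png

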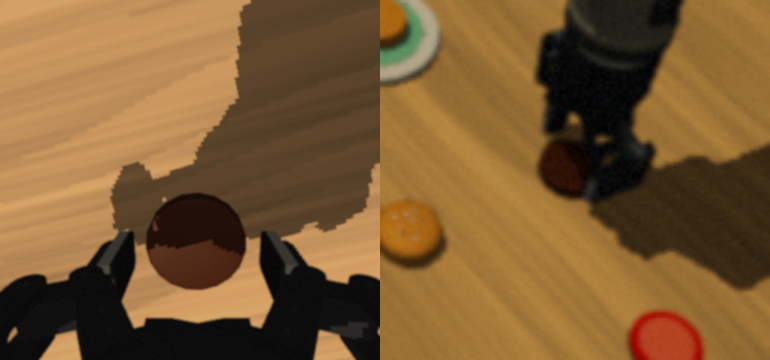

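The wrist view shows the patty centred between the open pads; the tips still look clear of the table. Going lower, then closing.

send_rows:
  moves:
    - {"x":0,"y":0,"z":-0.006,"wx":0,"wy":0,"wz":0,"fingers":78}
    - {"x":0,"y":0,"z":0,"wx":0,"wy":0,"wz":0,"fingers":50}
    - {"x":0,"y":0,"z":0,"wx":0,"wy":0,"wz":0,"fingers":50}
    - {"x":0,"y":0,"z":0,"wx":0,"wy":0,"wz":0,"fingers":50}
    - {"x":0,"y":0,"z":0,"wx":0,"wy":0,"wz":0,"fingers":50}

```text
clock: 3.3
eef_pos: [0.44, 0.2177, 0.0199]
orientation: [0.387, 3.118, 0.001]
ft_force: [-2.1, -0.7, 7.4]
opening: 0.053
gripper_force: 61.3
```

```bash
python3 - <<'E'
from h import *
s=manip.sense();print(s["eef_pos"],s["ft_force"],s["opening"],s["gripper_force"])
E
```

```text
[0.43996914 0.21765082 0.01994661] [-2.09703251 -0.69628431  7.44813424] 0.052976966280149 61.325669288635254
```

send_rows:
  moves:
    - {"x":0,"y":0,"z":0.01,"wx":0,"wy":0,"wz":0,"fingers":50}
    - {"x":0,"y":0,"z":0.03,"wx":0,"wy":0,"wz":0,"fingers":50}
    - {"x":0,"y":0,"z":0.04,"wx":0,"wy":0,"wz":0,"fingers":50}
    - {"x":0,"y":0,"z":0,"wx":0,"wy":0,"wz":0,"fingers":50}

```text
clock: 3.7
eef_pos: [0.4427, 0.2189, 0.1039]
orientation: [0.387, 3.111, 0.009]
ft_force: [0.1, 0.7, -0.5]
opening: 0.0528
gripper_force: 62.9
```

```bash
python3 - <<'E'
from h import *
s=manip.sense();print(s["eef_pos"],s["ft_force"],s["opening"])
p=manip.camera_params("wrist");im=manip.read_camera("wrist");cv2.imwrite("pics/w4.png",im[:,:,::-1])
Z=s["eef_pos"][2]
c=blob(im,(0,60,10),(15,255,95),proj(p,s["eef_pos"])[0],75);print(cv2.boundingRect(c),proj(p,s["eef_pos"]))
print(circ(p,c,Z-.008))
print(proj(p,[.4869,-.005,.01]))
E
```

```text
[0.44274425 0.21893512 0.10393461] [ 0.12078853  0.7202677  -0.53281109] 0.052754207664754485
(203, 182, 110, 113) [[258.89003445 256.12442309]]
(array([0.4394, 0.2208]), np.float64(0.0623))
[[ 31.71185857 302.07781371]]
```

View pics/w4.png

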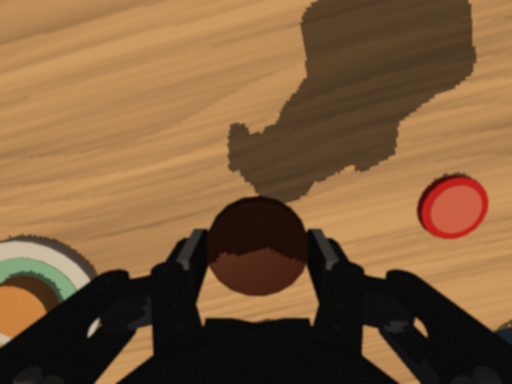

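Patty held level at (258,245), TCP projects to (259,256). Carrying it to the plate and stopping above to check.

send_rows:
  moves:
    - {"x":0.005,"y":-0.023,"z":0,"wx":0,"wy":0,"wz":0,"fingers":50}
    - {"x":0.01,"y":-0.045,"z":0,"wx":0,"wy":0,"wz":0,"fingers":50}
    - {"x":0.01,"y":-0.045,"z":0,"wx":0,"wy":0,"wz":0,"fingers":50}
    - {"x":0.01,"y":-0.045,"z":0,"wx":0,"wy":0,"wz":0,"fingers":50}
    - {"x":0.008,"y":-0.04,"z":0,"wx":0,"wy":0,"wz":0,"fingers":50}
    - {"x":0.0055,"y":-0.0257,"z":0,"wx":0,"wy":0,"wz":0,"fingers":50}
    - {"x":0,"y":0,"z":-0.02,"wx":0,"wy":0,"wz":0,"fingers":50}
    - {"x":0,"y":0,"z":-0.01,"wx":0,"wy":0,"wz":0,"fingers":50}
    - {"x":0,"y":0,"z":0,"wx":0,"wy":0,"wz":0,"fingers":50}
    - {"x":0,"y":0,"z":0,"wx":0,"wy":0,"wz":0,"fingers":50}

```text
clock: 4.75
eef_pos: [0.4879, -0.0054, 0.069]
orientation: [-0.384, -3.116, 0.0]
ft_force: [0.1, 0.6, -1.2]
opening: 0.0532
gripper_force: 62.9
```

```bash
python3 - <<'E'
from h import *
s=manip.sense();print(s["eef_pos"],s["opening"])
p=manip.camera_params("wrist");im=manip.read_camera("wrist");cv2.imwrite("pics/w5.png",im[:,:,::-1])
H=hsv(im);Z=s["eef_pos"][2]
u=proj(p,[.487,-.005,.01])[0];t=proj(p,s["eef_pos"]-[0.002,-.001,.006])[0];print(u,t)
c=blob(im,(0,60,10),(15,255,95),t,62);print("patty",cv2.boundingRect(c),circ(p,c,Z-.006))
# plate: outer edge points on the upper half, radial scan
pts=[]
for a in np.radians(np.arange(200,341,5)):
    for r in range(230,60,-1):
        x,y=u+r*np.array([np.cos(a),np.sin(a)])
        if 0<=x<512 and 0<=y<384 and H[int(y),int(x),1]<70 and H[int(y),int(x),2]>90: pts.append((x,y));break
P=np.array(pts,np.float32)[:,None];print(len(pts),circ(p,P,.01))
E
```

```text
[ 0.48786254 -0.00536385  0.06897527] 0.05323198601322684
[258.52635263 213.72974857] [259.73578044 246.51221188]
patty (204, 186, 107, 109) (array([ 0.4836, -0.0049]), np.float64(0.0593))
29 (array([ 0.4858, -0.0055]), np.float64(0.1189))
```

View pics/w5.png

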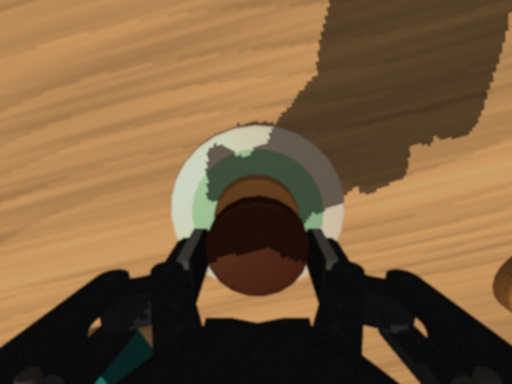

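Patty (258,246) sits above the bun and plate as predicted, off by about 1–2 mm. Lowering and releasing.

send_rows:
  moves:
    - {"x":0.001,"y":0,"z":-0.01,"wx":0,"wy":0,"wz":0,"fingers":50}
    - {"x":0,"y":0,"z":-0.007,"wx":0,"wy":0,"wz":0,"fingers":50}
    - {"x":0,"y":0,"z":-0.003,"wx":0,"wy":0,"wz":0,"fingers":50}
    - {"x":0,"y":0,"z":0,"wx":0,"wy":0,"wz":0,"fingers":50}

```text
clock: 5.2
eef_pos: [0.4889, -0.0061, 0.0487]
orientation: [-0.386, -3.117, 0.0]
ft_force: [0.5, 0.1, 0.2]
opening: 0.0528
gripper_force: 62.9
```

send_rows:
  moves:
    - {"x":0,"y":0,"z":-0.001,"wx":0,"wy":0,"wz":0,"fingers":50}
    - {"x":0,"y":0,"z":0,"wx":0,"wy":0,"wz":0,"fingers":72}
    - {"x":0,"y":0,"z":0,"wx":0,"wy":0,"wz":0,"fingers":80}
    - {"x":0,"y":0,"z":0,"wx":0,"wy":0,"wz":0,"fingers":80}
    - {"x":0,"y":0,"z":0.01,"wx":0,"wy":0,"wz":0,"fingers":80}
    - {"x":0,"y":0,"z":0.045,"wx":0,"wy":0,"wz":0,"fingers":80}
    - {"x":0,"y":0,"z":0.045,"wx":0,"wy":0,"wz":0,"fingers":80}
    - {"x":0,"y":0,"z":0.045,"wx":0,"wy":0,"wz":0,"fingers":80}
    - {"x":0,"y":0,"z":0,"wx":0,"wy":0,"wz":0,"fingers":80}
    - {"x":0,"y":0,"z":0,"wx":0,"wy":0,"wz":0,"fingers":80}

```text
clock: 6.2
eef_pos: [0.49, -0.006, 0.195]
orientation: [0.386, 3.115, 0.002]
ft_force: [-0.2, 0.3, -1.1]
opening: 0.0682
gripper_force: 0.0
```

```bash
python3 - <<'E'
from h import *
s=manip.sense();print(s["eef_pos"],s["opening"])
p=manip.camera_params("wrist");im=manip.read_camera("wrist");cv2.imwrite("pics/w6.png",im[:,:,::-1])
H=hsv(im)
u=proj(p,[.487,-.005,.01])[0];t=proj(p,[.486,-.005,.042])[0];print(u,t,H[int(t[1]),int(t[0])])
c=blob(im,(0,60,10),(15,255,95),t,70);print("patty",cv2.boundingRect(c),circ(p,c,.042))
pts=[]
for a in np.radians(np.arange(180,361,5)):
    for r in range(150,40,-1):
        x,y=u+r*np.array([np.cos(a),np.sin(a)])
        if 0<=x<512 and 0<=y<384 and H[int(y),int(x),1]<70 and H[int(y),int(x),2]>90: pts.append((x,y));break
P=np.array(pts,np.float32)[:,None];print(len(pts),circ(p,P,.01))
E
```

```text
[ 0.49001248 -0.00599601  0.19500428] 0.06822456675607726
[257.658738   173.18056989] [257.56101554 178.72356916] [ 10 173  68]
patty (231, 149, 52, 58) (array([ 0.486 , -0.0057]), np.float64(0.0562))
31 (array([ 0.4867, -0.0053]), np.float64(0.1201))
```

send_rows:
  moves:
    - {"x":0.012,"y":0.02,"z":0,"wx":0,"wy":0,"wz":0,"fingers":80}
    - {"x":0.022,"y":0.039,"z":0,"wx":0,"wy":0,"wz":0,"fingers":80}
    - {"x":0.022,"y":0.039,"z":0,"wx":0,"wy":0,"wz":0,"fingers":80}
    - {"x":0.022,"y":0.039,"z":0,"wx":0,"wy":0,"wz":0,"fingers":80}
    - {"x":0.022,"y":0.039,"z":0,"wx":0,"wy":0,"wz":0,"fingers":80}
    - {"x":0.012,"y":0.018,"z":0,"wx":0,"wy":0,"wz":0,"fingers":80}
    - {"x":0,"y":0,"z":0,"wx":0,"wy":0,"wz":0,"fingers":80}
    - {"x":0,"y":0,"z":0,"wx":0,"wy":0,"wz":0,"fingers":80}

```text
clock: 7.05
eef_pos: [0.6003, 0.1873, 0.1913]
orientation: [-0.386, -3.115, 0.004]
ft_force: [-0.0, -0.6, -0.0]
opening: 0.0684
gripper_force: 0.0
```

```bash
python3 - <<'E'
from h import *
s=manip.sense();print(s["eef_pos"],s["opening"])
p=manip.camera_params("wrist");im=manip.read_camera("wrist");cv2.imwrite("pics/w7.png",im[:,:,::-1])
H=hsv(im);t=proj(p,[.6,.188,.014])[0];print(t)
print(H[int(t[1]),int(t[0])-60:int(t[0])+61:6].tolist())
for lo in((8,155,90),(8,165,90)):
    c=blob(im,lo,(22,255,255),t,50);print(cv2.boundingRect(c),circ(p,c,.014))
E
```

```text
[0.60033856 0.18726705 0.19134957] 0.06840451386493206
[258.82219085 177.82264851]
[[15, 138, 153], [16, 137, 154], [16, 137, 154], [15, 138, 153], [16, 140, 151], [16, 139, 149], [14, 159, 127], [17, 158, 157], [18, 153, 158], [17, 156, 157], [16, 163, 155], [15, 168, 156], [15, 137, 154], [14, 177, 150], [15, 179, 100], [16, 139, 141], [15, 138, 140], [15, 138, 144], [15, 139, 147], [16, 138, 146], [16, 138, 146]]
(234, 151, 50, 48) (array([0.5971, 0.1878]), np.float64(0.0543))
(234, 151, 49, 48) (array([0.5967, 0.1879]), np.float64(0.0536))
```

View pics/w7.png

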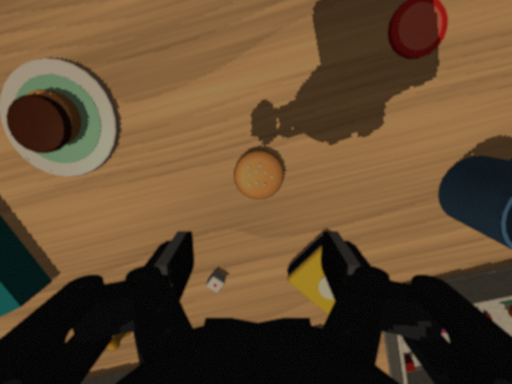

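Bun top (259,174); the patty rests on the bun on the plate (42,122); die, tin and mug stand clear. Descending.

send_rows:
  moves:
    - {"x":-0.002,"y":0.001,"z":-0.045,"wx":0,"wy":0,"wz":0,"fingers":80}
    - {"x":0,"y":0,"z":-0.045,"wx":0,"wy":0,"wz":0,"fingers":80}
    - {"x":0,"y":0,"z":-0.045,"wx":0,"wy":0,"wz":0,"fingers":80}
    - {"x":0,"y":0,"z":-0.018,"wx":0,"wy":0,"wz":0,"fingers":80}
    - {"x":0,"y":0,"z":-0.012,"wx":0,"wy":0,"wz":0,"fingers":80}
    - {"x":0,"y":0,"z":0,"wx":0,"wy":0,"wz":0,"fingers":80}
    - {"x":0,"y":0,"z":0,"wx":0,"wy":0,"wz":0,"fingers":80}

```text
clock: 7.8
eef_pos: [0.6001, 0.1883, 0.0294]
orientation: [0.388, 3.116, 0.001]
ft_force: [0.4, -0.5, -0.2]
opening: 0.0683
gripper_force: 0.0
```

send_rows:
  moves:
    - {"x":-0.002,"y":0,"z":-0.006,"wx":0,"wy":0,"wz":0,"fingers":80}
    - {"x":0,"y":0,"z":-0.003,"wx":0,"wy":0,"wz":0,"fingers":78}
    - {"x":0,"y":0,"z":0,"wx":0,"wy":0,"wz":0,"fingers":50}
    - {"x":0,"y":0,"z":0,"wx":0,"wy":0,"wz":0,"fingers":50}
    - {"x":0,"y":0,"z":0,"wx":0,"wy":0,"wz":0,"fingers":50}
    - {"x":0,"y":0,"z":0,"wx":0,"wy":0,"wz":0,"fingers":50}

```text
clock: 8.4
eef_pos: [0.5977, 0.189, 0.0201]
orientation: [0.387, 3.117, 0.001]
ft_force: [-0.9, -0.6, 6.3]
opening: 0.0537
gripper_force: 63.0
```

send_rows:
  moves:
    - {"x":0,"y":0,"z":0.01,"wx":0,"wy":0,"wz":0,"fingers":50}
    - {"x":0,"y":0,"z":0.03,"wx":0,"wy":0,"wz":0,"fingers":50}
    - {"x":0,"y":0,"z":0.04,"wx":0,"wy":0,"wz":0,"fingers":50}
    - {"x":0,"y":0,"z":0.02,"wx":0,"wy":0,"wz":0,"fingers":50}
    - {"x":0,"y":0,"z":0,"wx":0,"wy":0,"wz":0,"fingers":50}
    - {"x":0,"y":0,"z":0,"wx":0,"wy":0,"wz":0,"fingers":50}

```text
clock: 9.0
eef_pos: [0.5974, 0.189, 0.1198]
orientation: [0.386, 3.117, 0.001]
ft_force: [0.2, 0.5, -0.3]
opening: 0.0534
gripper_force: 63.0
```

```bash
python3 - <<'E'
from h import *
s=manip.sense();print(s["eef_pos"],s["opening"])
p=manip.camera_params("wrist");im=manip.read_camera("wrist");cv2.imwrite("pics/w8.png",im[:,:,::-1])
t=proj(p,s["eef_pos"]-[.002,0,.006])[0]
c=blob(im,(8,145,70),(22,255,255),t,54);print(t,cv2.boundingRect(c),circ(p,c,s["eef_pos"][2]-.006))
E
```

```text
[0.59742366 0.18902808 0.1198293 ] 0.05336419395934271
[257.89069806 247.00868731] (207, 201, 101, 96) (array([0.5973, 0.1875]), np.float64(0.055))
```

send_rows:
  moves:
    - {"x":-0.012,"y":-0.02,"z":0,"wx":0,"wy":0,"wz":0,"fingers":50}
    - {"x":-0.022,"y":-0.039,"z":0,"wx":0,"wy":0,"wz":0,"fingers":50}
    - {"x":-0.022,"y":-0.039,"z":0,"wx":0,"wy":0,"wz":0,"fingers":50}
    - {"x":-0.022,"y":-0.039,"z":0,"wx":0,"wy":0,"wz":0,"fingers":50}
    - {"x":-0.022,"y":-0.039,"z":0,"wx":0,"wy":0,"wz":0,"fingers":50}
    - {"x":-0.0105,"y":-0.018,"z":0,"wx":0,"wy":0,"wz":0,"fingers":50}
    - {"x":0,"y":0,"z":-0.02,"wx":0,"wy":0,"wz":0,"fingers":50}
    - {"x":0,"y":0,"z":-0.02,"wx":0,"wy":0,"wz":0,"fingers":50}
    - {"x":0,"y":0,"z":0,"wx":0,"wy":0,"wz":0,"fingers":50}
    - {"x":0,"y":0,"z":0,"wx":0,"wy":0,"wz":0,"fingers":50}

```text
clock: 10.05
eef_pos: [0.4861, -0.0052, 0.0787]
orientation: [-0.386, -3.115, 0.001]
ft_force: [0.6, -1.2, -1.1]
opening: 0.0537
gripper_force: 63.1
```

send_rows:
  moves:
    - {"x":0.0005,"y":0,"z":-0.01,"wx":0,"wy":0,"wz":0,"fingers":50}
    - {"x":0,"y":0,"z":-0.006,"wx":0,"wy":0,"wz":0,"fingers":50}
    - {"x":0,"y":0,"z":0,"wx":0,"wy":0,"wz":0,"fingers":50}
    - {"x":0,"y":0,"z":0,"wx":0,"wy":0,"wz":0,"fingers":50}

```text
clock: 10.45
eef_pos: [0.4874, -0.0051, 0.0633]
orientation: [-0.386, -3.118, 0.0]
ft_force: [0.3, 0.5, -0.4]
opening: 0.0536
gripper_force: 63.1
```

send_rows:
  moves:
    - {"x":0,"y":0,"z":-0.0015,"wx":0,"wy":0,"wz":0,"fingers":50}
    - {"x":0,"y":0,"z":0,"wx":0,"wy":0,"wz":0,"fingers":72}
    - {"x":0,"y":0,"z":0,"wx":0,"wy":0,"wz":0,"fingers":80}
    - {"x":0,"y":0,"z":0,"wx":0,"wy":0,"wz":0,"fingers":80}
    - {"x":0,"y":0,"z":0.01,"wx":0,"wy":0,"wz":0,"fingers":80}
    - {"x":0,"y":0,"z":0.045,"wx":0,"wy":0,"wz":0,"fingers":80}
    - {"x":0,"y":0,"z":0.045,"wx":0,"wy":0,"wz":0,"fingers":80}
    - {"x":0,"y":0,"z":0.045,"wx":0,"wy":0,"wz":0,"fingers":80}
    - {"x":0,"y":0,"z":0,"wx":0,"wy":0,"wz":0,"fingers":80}
    - {"x":0,"y":0,"z":0,"wx":0,"wy":0,"wz":0,"fingers":80}

```text
clock: 11.45
eef_pos: [0.488, -0.005, 0.2085]
orientation: [0.386, 3.115, 0.002]
ft_force: [-0.6, 0.5, -1.4]
opening: 0.0683
gripper_force: 0.0
```

```bash
python3 - <<'E'
from h import *
s=manip.sense();print(s["eef_pos"],s["opening"])
p=manip.camera_params("wrist");im=manip.read_camera("wrist");cv2.imwrite("pics/w9.png",im[:,:,::-1])
H=hsv(im);u=proj(p,[.487,-.005,.01])[0];t=proj(p,[.486,-.005,.056])[0]
c=blob(im,(8,110,80),(22,255,255),t,70);print("top",t,cv2.boundingRect(c),circ(p,c,.056))
c=blob(im,(0,60,10),(22,255,255),t,75);print("top+patty",cv2.boundingRect(c))
print(proj(p,[[.596,-.162,.05],[.608,-.224,.055],[.4,-.237,.105],[.4,-.237,.0]]))
E
```

```text
[ 0.48797587 -0.00499028  0.20845901] 0.06834497180415164
top [257.13162896 180.93741172] (187, 112, 141, 140) (array([ 0.4913, -0.0065]), np.float64(0.1454))
top+patty (182, 106, 151, 151)
[[151.29321101 299.01650195]
 [104.10263944 321.06402573]
 [-40.3895419  163.60516348]
 [ 50.0591513  148.24820599]]
```

send_rows:
  moves:
    - {"x":0.025,"y":-0.03,"z":0.02,"wx":0,"wy":0,"wz":0,"fingers":60}
    - {"x":0.025,"y":-0.03,"z":0.02,"wx":0,"wy":0,"wz":0,"fingers":60}
    - {"x":0.025,"y":-0.03,"z":0,"wx":0,"wy":0,"wz":0,"fingers":60}
    - {"x":0.025,"y":-0.03,"z":0,"wx":0,"wy":0,"wz":0,"fingers":60}
    - {"x":0.015,"y":-0.025,"z":0,"wx":0,"wy":0,"wz":0,"fingers":60}
    - {"x":0,"y":0,"z":0,"wx":0,"wy":0,"wz":0,"fingers":60}
    - {"x":0,"y":0,"z":0,"wx":0,"wy":0,"wz":0,"fingers":60}

```text
clock: 12.2
eef_pos: [0.6013, -0.1505, 0.2448]
orientation: [-0.389, -3.114, 0.0]
ft_force: [-0.5, 0.4, -0.3]
opening: 0.0513
gripper_force: 0.0
```

```bash
python3 - <<'E'
from h import *
s=manip.sense();print(s["eef_pos"])
p=manip.camera_params("wrist");im=manip.read_camera("wrist");cv2.imwrite("pics/w10.png",im[:,:,::-1])
print(proj(p,[[.596,-.162,.05],[.608,-.224,.055],[.4,-.237,.105],[.486,-.005,.05]]).round())
t=proj(p,[.486,-.005,.056])[0]
H=hsv(im);u=[int(a) for a in t];print(u,H[max(u[1],0),max(min(u[0],511),0)])
try:
    c=blob(im,(8,150,80),(22,255,255),t,32);print("top",cv2.boundingRect(c),circ(p,c,.056))
except Exception as e:print(e)
E
```

```text
[ 0.60131874 -0.15045385  0.24480606]
[[247. 173.]
 [199. 196.]
 [ 95. -19.]
 [367.  35.]]
[369, 33] [ 14 172  80]
top (350, 14, 18, 32) (array([ 0.4811, -0.015 ]), np.float64(0.0228))
```

View pics/w10.png

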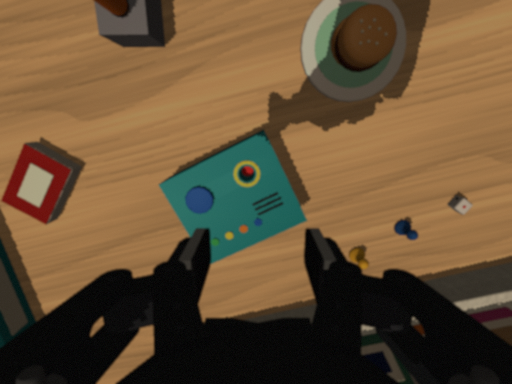

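Console view: ring centre about (246,174), pad (200,199), pawns and die clear, the whole burger stacked at (367,37). Measuring the ring, then moving over the stylus.

```bash
python3 - <<'E'
from h import *
p=manip.camera_params("wrist");im=cv2.imread("pics/w10.png")[:,:,::-1].copy()
c=blob(im,(18,80,90),(35,255,255),(246,174),20);print("ring",cv2.boundingRect(c),circ(p,c,.05))
c=blob(im,(100,100,60),(125,255,255),(200,199),22);print("pad",cv2.boundingRect(c),circ(p,c,.055))
b=blob(im,(0,120,60),(8,255,255),(247,171),12);print("red",cv2.boundingRect(b),circ(p,b,.028))
b=blob(im,(0,150,25),(14,255,255),(367,37),36);print("stack",cv2.boundingRect(b),circ(p,b,.056))
E
```

```text
ring (234, 161, 26, 26) (array([ 0.5963, -0.1616]), np.float64(0.0311))
pad (186, 187, 27, 26) (array([ 0.6123, -0.2238]), np.float64(0.0323))
red (242, 166, 12, 9) (array([ 0.5971, -0.1616]), np.float64(0.0125))
stack (332, 5, 64, 64) (array([ 0.4881, -0.0089]), np.float64(0.0592))
```

send_rows:
  moves:
    - {"x":-0.04,"y":-0.015,"z":0,"wx":0,"wy":0,"wz":0,"fingers":60}
    - {"x":-0.04,"y":-0.015,"z":0,"wx":0,"wy":0,"wz":0,"fingers":60}
    - {"x":-0.04,"y":-0.015,"z":0,"wx":0,"wy":0,"wz":0,"fingers":60}
    - {"x":-0.04,"y":-0.015,"z":0,"wx":0,"wy":0,"wz":0,"fingers":60}
    - {"x":-0.03,"y":-0.01,"z":0,"wx":0,"wy":0,"wz":0,"fingers":60}
    - {"x":0,"y":0,"z":0,"wx":0,"wy":0,"wz":0,"fingers":60}
    - {"x":0,"y":0,"z":0,"wx":0,"wy":0,"wz":0,"fingers":60}

```text
clock: 12.95
eef_pos: [0.412, -0.2189, 0.2468]
orientation: [0.385, 3.118, 0.002]
ft_force: [0.6, 1.5, 0.9]
opening: 0.051
gripper_force: 0.0
```

```bash
python3 - <<'E'
from h import *
s=manip.sense();print(s["eef_pos"])
p=manip.camera_params("wrist");im=manip.read_camera("wrist");cv2.imwrite("pics/w11.png",im[:,:,::-1])
print(proj(p,[[.4,-.237,.105],[.4,-.237,.055],[.486,-.005,.05]]).round())
E
```

```text
[ 0.4119894  -0.21893612  0.24682514]
[[237. 179.]
 [240. 169.]
 [446. 190.]]
```

View pics/w11.png

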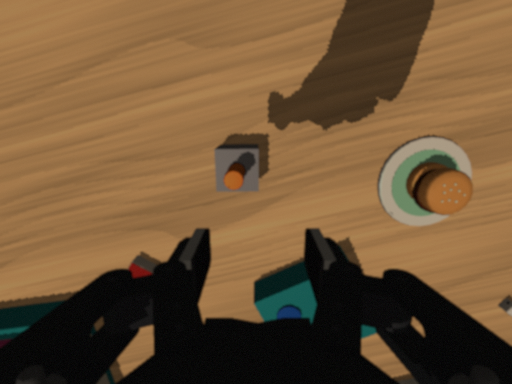

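Stylus head at (234,180) on the stand (237,168); the stack lies centred on the plate (440,190).

```bash
python3 - <<'E'
from h import *
p=manip.camera_params("wrist");im=cv2.imread("pics/w11.png")[:,:,::-1].copy();H=hsv(im)
for r in range(150,196,4): print(r,[tuple(H[r,c].tolist()) for c in range(216,262,6)])
for lo in((5,180,130),(5,150,60)):
  c=blob(im,lo,(18,255,255),(236,176),26);print(cv2.boundingRect(c),circ(p,c,.105))
m=np.zeros(im.shape[:2],np.uint8);m[140:198,208:266]=(H[140:198,208:266,1]<70)*255
c=max(cv2.findContours(m,0,1)[0],key=cv2.contourArea);r=cv2.minAreaRect(c);print(r)
E
```

```text
150 [(15, 39, 104), (13, 40, 103), (15, 40, 102), (11, 40, 103), (13, 40, 103), (12, 39, 99), (13, 41, 100), (14, 58, 88)]
154 [(14, 40, 108), (14, 40, 108), (12, 41, 107), (15, 39, 105), (13, 40, 90), (10, 36, 42), (13, 40, 58), (12, 61, 92)]
158 [(14, 44, 110), (15, 38, 107), (14, 41, 107), (13, 38, 106), (17, 43, 42), (10, 36, 43), (10, 36, 42), (13, 59, 90)]
162 [(14, 52, 112), (13, 38, 108), (14, 41, 107), (9, 55, 46), (13, 47, 38), (15, 36, 43), (10, 37, 41), (12, 62, 90)]
166 [(14, 55, 115), (13, 38, 107), (11, 44, 93), (11, 232, 56), (11, 246, 55), (15, 37, 41), (12, 40, 82), (14, 59, 91)]
170 [(12, 55, 115), (14, 40, 108), (9, 144, 71), (12, 224, 90), (11, 241, 53), (9, 43, 42), (14, 37, 104), (15, 62, 90)]
174 [(13, 62, 116), (13, 38, 107), (13, 201, 164), (13, 203, 168), (12, 216, 123), (13, 38, 80), (13, 39, 104), (14, 59, 90)]
178 [(15, 74, 121), (13, 56, 110), (14, 197, 170), (13, 200, 168), (13, 209, 168), (13, 39, 105), (12, 36, 105), (14, 85, 114)]
182 [(15, 81, 123), (13, 50, 108), (14, 195, 169), (13, 202, 168), (13, 209, 168), (14, 41, 106), (13, 39, 105), (14, 87, 120)]
186 [(14, 83, 123), (14, 40, 108), (13, 193, 157), (13, 202, 169), (10, 161, 144), (11, 39, 105), (14, 41, 105), (14, 88, 124)]
190 [(14, 93, 126), (14, 54, 113), (12, 60, 114), (12, 106, 125), (14, 55, 111), (14, 56, 109), (14, 60, 111), (14, 96, 125)]
194 [(16, 138, 146), (15, 139, 147), (15, 137, 149), (15, 137, 145), (16, 138, 140), (15, 138, 144), (16, 136, 148), (15, 137, 153)]
(225, 171, 18, 18) (array([ 0.4012, -0.2408]), np.float64(0.0175))
(224, 168, 20, 22) (array([ 0.4003, -0.2404]), np.float64(0.0201))
((236.5, 167.5), (45.0, 43.0), 90.0)
```

send_rows:
  moves:
    - {"x":-0.006,"y":-0.011,"z":-0.02,"wx":0,"wy":0,"wz":0,"fingers":60}
    - {"x":-0.006,"y":-0.011,"z":-0.03,"wx":0,"wy":0,"wz":0,"fingers":60}
    - {"x":0,"y":0,"z":-0.04,"wx":0,"wy":0,"wz":0,"fingers":60}
    - {"x":0,"y":0,"z":-0.04,"wx":0,"wy":0,"wz":0,"fingers":60}
    - {"x":0,"y":0,"z":-0.03,"wx":0,"wy":0,"wz":0,"fingers":60}
    - {"x":0,"y":0,"z":0,"wx":0,"wy":0,"wz":0,"fingers":60}
    - {"x":0,"y":0,"z":0,"wx":0,"wy":0,"wz":0,"fingers":60}

```text
clock: 13.7
eef_pos: [0.4011, -0.2417, 0.0868]
orientation: [-0.384, -3.117, -0.0]
ft_force: [-0.3, -0.5, 0.1]
opening: 0.0514
gripper_force: 0.0
```

```bash
python3 - <<'E'
from h import *
s=manip.sense();print(s["eef_pos"],s["ft_force"])
p=manip.camera_params("wrist");im=manip.read_camera("wrist");cv2.imwrite("pics/w12.png",im[:,:,::-1])
t=proj(p,[.4,-.241,.105])[0]
for lo in((5,180,130),(5,150,60)):
  c=blob(im,lo,(18,255,255),t,45);print(t,proj(p,s["eef_pos"]),cv2.boundingRect(c),circ(p,c,.105))
E
```

```text
[ 0.40110748 -0.24167614  0.08681346] [-0.26456699 -0.47246984  0.14220606]
[260.03926418 273.97233379] [[258.862382   256.08884029]] (246, 286, 24, 8) (array([ 0.4077, -0.2442]), np.float64(0.0071))
[260.03926418 273.97233379] [[258.862382   256.08884029]] (238, 229, 45, 66) (array([ 0.3943, -0.2393]), np.float64(0.0291))
```

send_rows:
  moves:
    - {"x":-0.001,"y":0,"z":-0.0015,"wx":0,"wy":0,"wz":0,"fingers":60}
    - {"x":0,"y":0,"z":0,"wx":0,"wy":0,"wz":0,"fingers":30}
    - {"x":0,"y":0,"z":0,"wx":0,"wy":0,"wz":0,"fingers":10}
    - {"x":0,"y":0,"z":0,"wx":0,"wy":0,"wz":0,"fingers":10}
    - {"x":0,"y":0,"z":0,"wx":0,"wy":0,"wz":0,"fingers":10}
    - {"x":0,"y":0,"z":0,"wx":0,"wy":0,"wz":0,"fingers":10}

```text
clock: 14.35
eef_pos: [0.4, -0.2423, 0.0862]
orientation: [0.387, 3.116, 0.0]
ft_force: [-1.2, 1.5, 6.9]
opening: 0.018
gripper_force: 58.3
```

```bash
python3 - <<'E'
from h import *
s=manip.sense();print(s["eef_pos"],s["ft_force"],s["ft_torque"],s["opening"],s["gripper_force"])
E
```

```text
[ 0.40001298 -0.24225268  0.08622552] [-1.18422377  1.49790002  6.90707764] [ 0.2246661   0.19894139 -0.00435997] 0.018041408170522907 58.278202414512634
```

send_rows:
  moves:
    - {"x":0,"y":0,"z":0.01,"wx":0,"wy":0,"wz":0,"fingers":10}
    - {"x":0,"y":0,"z":0.02,"wx":0,"wy":0,"wz":0,"fingers":10}
    - {"x":0,"y":0,"z":0.03,"wx":0,"wy":0,"wz":0,"fingers":10}
    - {"x":0,"y":0,"z":0.03,"wx":0,"wy":0,"wz":0,"fingers":10}
    - {"x":0,"y":0,"z":0.01,"wx":0,"wy":0,"wz":0,"fingers":10}
    - {"x":0,"y":0,"z":0,"wx":0,"wy":0,"wz":0,"fingers":10}
    - {"x":0,"y":0,"z":0,"wx":0,"wy":0,"wz":0,"fingers":10}

```text
clock: 15.05
eef_pos: [0.399, -0.2417, 0.1848]
orientation: [-0.386, -3.117, -0.001]
ft_force: [0.0, 0.3, -0.1]
opening: 0.0186
gripper_force: 58.7
```

```bash
python3 - <<'E'
from h import *
s=manip.sense();print(s["eef_pos"],s["opening"],s["gripper_force"])
e=s["eef_pos"]
for n in("wrist","scene","top"):
  p=manip.camera_params(n);im=manip.read_camera(n);cv2.imwrite(f"pics/s_{n}.png",im[:,:,::-1])
  print(n,proj(p,[e+[0,0,d] for d in(.02,-.03,-.08)]).round(1).tolist())
  if n!="wrist":
    c=blob(im,(5,180,60),(18,255,255),proj(p,e)[0],25);m=cv2.moments(c);print(cv2.boundingRect(c),m["m10"]/m["m00"],m["m01"]/m["m00"],cv2.minAreaRect(c),proj(p,e))
E
python3 - <<'E'
import cv2,numpy as np
w=cv2.imread("pics/s_wrist.png")[150:384,110:410];s=cv2.imread("pics/s_scene.png")[50:180,210:330];t=cv2.imread("pics/s_top.png")[220:290,315:385]
print(w.shape)
cv2.imwrite("pics/c1.png",np.hstack([cv2.resize(w,(300,234)),cv2.resize(s,(216,234),interpolation=0),cv2.resize(t,(234,234),interpolation=0)]))
E
```

```text
[ 0.39899744 -0.24171037  0.18479524] 0.018596380154310792 58.68579804897308
wrist [[259.3, 278.9], [258.6, 231.7], [258.2, 205.6]]
scene [[257.5, 83.2], [257.5, 97.7], [257.5, 111.3]]
(254, 92, 3, 8) 254.45833333333331 95.25 ((254.5946044921875, 95.56756591796875), (7.233555316925049, 1.64398992061615), 80.53767395019531) [[257.51434971  89.16834262]]
top [[367.4, 254.6], [360.9, 256.0], [355.0, 257.3]]
(234, 300, 3)Traceback (most recent call last):
  File "<stdin>", line 8, in <module>
  File "h.py", line 19, in blob
    return max(cs,key=cv2.contourArea)
ValueError: max() iterable argument is empty
```

```bash
python3 - <<'E'
from h import *
im=cv2.imread("pics/s_wrist.png")[:,:,::-1].copy();H=hsv(im)
for r in range(180,262,3):
    print(r,' '.join('%3d/%3d'%(H[r,c,1],H[r,c,2]) for c in range(234,284,4)))
E
```

```text
180  46/116  40/114  40/114  40/114  39/111  39/111  44/111  41/112  39/ 99  38/ 67  40/ 90  38/107  38/107
183  48/117  43/113  42/114  40/114  39/111  39/111  41/ 99  39/105  42/110  38/108  40/108  38/108  38/107
186  47/114  38/113  39/111  39/112  41/111  43/ 77  42/ 36  43/ 53  41/107  39/110  38/108  38/108  38/106
189  52/117  39/112  39/111  41/112  40/109  40/ 38  40/ 32  33/ 31  40/ 96  38/108  40/108  41/107  36/106
192  52/117  39/112  36/112  39/111  40/109  34/ 38  40/ 32  41/ 31  38/ 95  36/107  38/107  38/107  36/105
195  54/119  39/112  39/111  39/112  41/111  43/ 77  39/ 39  40/ 58  36/106  38/107  38/106  38/107  38/107
198  57/120  41/113  41/112  37/111  37/110  40/109  39/ 99  38/106  40/108  40/108  38/106  42/108  36/106
201  54/118  38/113  41/112  37/110  39/111  40/103  39/ 86  40/109  40/109  38/108  40/108  40/108  34/106
204  60/120  39/112  36/112  39/110  39/111  44/ 58  32/ 40  42/ 86  38/108  40/109  38/108  41/107  36/106
207  56/119  39/112  37/110  41/112  36/112  39/ 46  35/ 44  42/ 67  38/108  38/108  38/107  36/107  41/107
210  60/119  39/111 
[... 1223 characters left out ...]
/ 60 238/ 61 242/ 59 229/ 59 238/ 45  64/  8  46/ 44
246  51/ 15 219/ 14 233/ 58 213/ 61 218/ 62 226/ 61 234/ 60 234/ 61 217/ 61 229/ 58 221/ 53  43/  6  32/ 40
249 128/ 10 209/ 22 225/ 60 225/ 60 222/ 61 238/ 60 230/ 60 234/ 60 230/ 61 234/ 60 223/ 55  77/ 10  45/ 34
252  51/  5 162/ 33 225/ 60 230/ 61 238/ 60 226/ 61 242/ 59 226/ 61 234/ 60 230/ 60 241/ 55 113/  9  28/ 27
255  70/ 11 222/ 39 220/ 59 226/ 61 210/ 63 226/ 61 238/ 61 251/ 59 230/ 60 242/ 58 228/ 57  57/  9  73/ 21
258  26/ 10 225/ 43 230/ 60 222/ 62 224/ 65 230/ 72 221/ 76 232/ 67 223/ 63 221/ 60 228/ 56 146/ 14  53/ 24
261  21/ 12 240/ 51 225/ 60 235/ 76 215/ 83 219/ 84 230/ 83 225/ 84 215/ 82 236/ 66 233/ 58 146/ 21  34/ 30
```

Tip row about 201 and column 258 match a vertical stylus under the TCP. Moving above the hole.

send_rows:
  moves:
    - {"x":0.02,"y":0.008,"z":0,"wx":0,"wy":0,"wz":0,"fingers":10}
    - {"x":0.04,"y":0.016,"z":0,"wx":0,"wy":0,"wz":0,"fingers":10}
    - {"x":0.04,"y":0.016,"z":0,"wx":0,"wy":0,"wz":0,"fingers":10}
    - {"x":0.04,"y":0.016,"z":0,"wx":0,"wy":0,"wz":0,"fingers":10}
    - {"x":0.035,"y":0.014,"z":0,"wx":0,"wy":0,"wz":0,"fingers":10}
    - {"x":0.022,"y":0.01,"z":0,"wx":0,"wy":0,"wz":0,"fingers":10}
    - {"x":0,"y":0,"z":-0.02,"wx":0,"wy":0,"wz":0,"fingers":10}
    - {"x":0,"y":0,"z":0,"wx":0,"wy":0,"wz":0,"fingers":10}
    - {"x":0,"y":0,"z":0,"wx":0,"wy":0,"wz":0,"fingers":10}

```text
clock: 16.1
eef_pos: [0.5957, -0.1621, 0.1643]
orientation: [-0.387, -3.115, 0.0]
ft_force: [0.7, -0.6, 0.7]
opening: 0.0187
gripper_force: 58.7
```

```bash
python3 - <<'E'
from h import *
s=manip.sense();e=s["eef_pos"];print(e,s["opening"])
p=manip.camera_params("wrist");im=manip.read_camera("wrist");cv2.imwrite("pics/h1.png",im[:,:,::-1]);H=hsv(im)
print("tip",proj(p,e-[0,0,.0812]),"hole",proj(p,[.5965,-.1616,.05]))
u=proj(p,[.5965,-.1616,.05])[0]
m=cv2.inRange(H,np.array((20,90,50)),np.array((35,255,255)));k=np.zeros_like(m);cv2.circle(k,tuple(u.astype(int)),32,255,-1);m&=k
ys,xs=np.nonzero(m);print(len(xs),xs.min(),xs.max(),ys.min(),ys.max())
c=np.c_[xs,ys][:,None].astype(np.int32);print(circ(p,c,.05))
for r in range(175,236,4):
    print(r,' '.join('%d/%d/%d'%tuple(H[r,c]) for c in range(234,286,5)))
E
```

```text
[ 0.59568635 -0.16206002  0.16425715] 0.018709514860014216
tip [[258.2132368  205.23660111]] hole [[258.78659202 194.41808137]]
425 240 274 178 210
(array([ 0.5962, -0.1629]), np.float64(0.0313))
175 86/167/113 86/166/114 86/168/112 87/166/112 86/168/112 87/166/109 86/169/113 87/184/47 87/211/46 86/181/48 88/211/46
179 86/166/114 86/167/113 86/168/114 44/85/123 25/177/177 25/179/179 30/118/138 85/174/47 87/190/47 86/191/48 87/190/47
183 86/163/114 86/165/113 37/103/136 26/172/184 46/86/131 55/67/122 26/157/120 22/179/80 86/171/82 86/171/109 86/171/106
187 86/163/114 86/159/114 26/179/187 77/98/99 2/214/106 1/207/186 1/188/125 23/187/117 70/79/116 86/164/112 86/168/111
191 86/166/114 75/94/128 27/156/170 83/117/37 0/227/82 1/214/160 1/194/104 47/79/129 28/129/146 86/170/111 86/168/111
195 86/154/119 66/73/130 29/137/149 88/199/32 4/87/41 2/138/50 88/230/31 70/75/115 27/143/155 86/168/112 87/175/108
199 86/157/120 82/118/123 26/172/178 87/191/52 87/209/33 88/209/33 88/215/38 32/107/133 32/103/134 87/175/108 86/166/109
203 86/156/119 86/159/119 26/173/180 49/80/127 65/35/44 24/29/44 80/
[... 281 characters left out ...]
 87/176/107
215 86/163/116 86/163/116 86/168/112 86/166/112 20/34/45 21/40/45 86/168/103 86/173/109 86/179/108 86/175/108 86/175/108
219 86/166/112 86/168/111 86/170/111 86/173/81 9/85/21 11/181/24 84/149/60 86/173/109 86/175/109 86/172/108 87/172/107
223 86/166/112 86/166/112 86/174/76 11/229/58 12/231/63 11/220/65 12/242/61 85/128/48 86/171/109 86/174/107 86/154/73
227 23/21/48 85/158/42 10/201/52 12/234/62 11/223/63 11/219/64 11/219/64 12/230/60 85/176/55 25/35/44 17/47/49
231 15/43/47 20/85/9 11/238/61 11/223/64 12/220/65 11/219/64 12/235/63 11/219/63 11/188/23 18/33/39 15/42/49
235 13/43/42 10/177/13 12/226/61 11/231/63 11/231/64 12/227/64 12/227/64 13/226/62 11/233/35 18/43/30 17/37/48
```

send_rows:
  moves:
    - {"x":0,"y":-0.0005,"z":-0.02,"wx":0,"wy":0,"wz":0,"fingers":10}
    - {"x":0,"y":0,"z":-0.015,"wx":0,"wy":0,"wz":0,"fingers":10}
    - {"x":0,"y":0,"z":-0.01,"wx":0,"wy":0,"wz":0,"fingers":10}
    - {"x":0,"y":0,"z":-0.006,"wx":0,"wy":0,"wz":0,"fingers":10}
    - {"x":0,"y":0,"z":0,"wx":0,"wy":0,"wz":0,"fingers":10}
    - {"x":0,"y":0,"z":0,"wx":0,"wy":0,"wz":0,"fingers":10}

```text
clock: 16.75
eef_pos: [0.5966, -0.1628, 0.1147]
orientation: [0.387, 3.117, -0.0]
ft_force: [1.4, -0.3, -0.2]
opening: 0.0183
gripper_force: 58.7
```

send_rows:
  moves:
    - {"x":0,"y":0,"z":-0.003,"wx":0,"wy":0,"wz":0,"fingers":10}
    - {"x":0,"y":0,"z":-0.002,"wx":0,"wy":0,"wz":0,"fingers":10}
    - {"x":0,"y":0,"z":-0.002,"wx":0,"wy":0,"wz":0,"fingers":10}
    - {"x":0,"y":0,"z":0,"wx":0,"wy":0,"wz":0,"fingers":10}
    - {"x":0,"y":0,"z":0,"wx":0,"wy":0,"wz":0,"fingers":10}

```text
clock: 17.25
eef_pos: [0.5967, -0.1627, 0.1076]
orientation: [0.387, 3.117, 0.0]
ft_force: [0.4, -1.0, 1.0]
opening: 0.0185
gripper_force: 58.8
```

Contact is near; pressing on in small steps.

send_rows:
  moves:
    - {"x":0,"y":0,"z":-0.002,"wx":0,"wy":0,"wz":0,"fingers":10}
    - {"x":0,"y":0,"z":-0.001,"wx":0,"wy":0,"wz":0,"fingers":10}
    - {"x":0,"y":0,"z":0,"wx":0,"wy":0,"wz":0,"fingers":10}
    - {"x":0,"y":0,"z":0,"wx":0,"wy":0,"wz":0,"fingers":10}
    - {"x":0,"y":0,"z":0,"wx":0,"wy":0,"wz":0,"fingers":10}

```text
clock: 17.75
eef_pos: [0.5966, -0.1627, 0.1045]
orientation: [0.387, 3.117, 0.0]
ft_force: [0.1, 0.9, 3.0]
opening: 0.0184
gripper_force: 58.8
```

send_rows:
  moves:
    - {"x":0,"y":0,"z":-0.001,"wx":0,"wy":0,"wz":0,"fingers":10}
    - {"x":0,"y":0,"z":-0.001,"wx":0,"wy":0,"wz":0,"fingers":10}
    - {"x":0,"y":0,"z":0,"wx":0,"wy":0,"wz":0,"fingers":10}
    - {"x":0,"y":0,"z":0,"wx":0,"wy":0,"wz":0,"fingers":10}

```text
clock: 18.15
eef_pos: [0.5969, -0.1627, 0.1031]
orientation: [0.387, 3.117, 0.0]
ft_force: [0.3, 0.5, 8.2]
opening: 0.0186
gripper_force: 59.9
```

send_rows:
  moves:
    - {"x":0,"y":0,"z":-0.001,"wx":0,"wy":0,"wz":0,"fingers":10}
    - {"x":0,"y":0,"z":0,"wx":0,"wy":0,"wz":0,"fingers":10}
    - {"x":0,"y":0,"z":0,"wx":0,"wy":0,"wz":0,"fingers":10}
    - {"x":0,"y":0,"z":0,"wx":0,"wy":0,"wz":0,"fingers":10}
    - {"x":0,"y":0,"z":0,"wx":0,"wy":0,"wz":0,"fingers":10}

```text
clock: 18.65
eef_pos: [0.5971, -0.1629, 0.1029]
orientation: [0.387, 3.116, 0.001]
ft_force: [-2.0, -0.0, 15.3]
opening: 0.0187
gripper_force: 60.6
```

The force rose from 8 to 15 N with almost no further travel, so the button is fully down. Handing in.

```bash
python3 -c "
from plant import manip
s=manip.sense();print(s['ft_force'],s['gripper_force'])
print(manip.sign_off())"
```

```text
[-1.98303539e+00 -2.90811695e-03  1.53431839e+01] 60.585418939590454
the job is handed in; nothing more can be done
None
```

The patty and sesame bun top are stacked on the bun bottom, within about 2 mm of the plate's centre. The gripped stylus holds the reset button fully down at about 15 N. I handed the job in at 18.65 s; no verdict was returned.

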